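# Load a return spring and gauge its loaded length

## Robot

A 7-joint arm with a two-finger parallel gripper is mounted at the origin on a cart in front of the work surface, level with it; the furniture and walls round the work are solid. World frame = base frame: x ahead of the robot, y to its left, z up, the work surface at z = 0. Lengths are in m, angles in rad, forces in N, time in s.
With the tool pointing down it reaches from about 0.425 to 1.025 m from the base axis. Payload 9.4 kg.
Tool frame: the origin (TCP) lies midway between the tips of the shut fingers; the grasp point (between the pads) lies grip_point_offset behind it (grip_point_offset is the distance from the TCP to the grasp point, in m); z points along the fingers, y is the direction in which the jaws open and shut (so a half turn about z gives the same grasp; the last joint's range is limited). The gripper opens to 85 mm and grips with 20 to 120 N. Pads are 22 mm wide; open, the fingers measure 114 mm over their backs; the gripper's body (76 mm by 85 mm) begins 54 mm behind the grasp point. The pads swing forward as they close: fully open they stand 13 mm farther back than shut.
Start: joints at [1.084, 0.599, -0.003, 1.599, 0.002, 0.943, -0.08], TCP at [0.289, -0.665, 0.231] pointing down, gripper open.
Joint ranges: [-2.57, 2.57], [-0.35, 1.97], [-1.29, 1.29], [0.11, 2.56], [-1.05, 4.19], [0.11, 1.86], [-2.63, 2.63]. Speed limits (rad/s): [2.22, 2.22, 3.01, 3.01, 3.14, 3.14, 3.14].

## Interface

Orientations are given as a 3x3 rotation matrix whose columns are the frame's x, y, z axes.
In Python, from bench import * gives the robot as it stands.
- The arm moves only by the shell command python3 -m inch 'ROWS' [FORCE]. ROWS is JSON, a list of rows, each a list of 3 entries, a list of its own where there are three numbers: the turn, a rotation vector about the tool's x, y, z in degrees, then the shift along the tool's x, y, z in m, then the closure, from -1 (fully open) to 1 (shut). A call has 1 to 8 rows; each row is the pose to reach, as a shift and turn from the pose measured when the call began, along the tool's axes at that moment; what a row does not reach only later rows make up. A row lasts 1/10 s, in which the tool goes at most 50 mm and 8.59 degrees, less where a joint would pass 70% of its speed; a pose out of reach is approached as far as the arm can. A call with a gripper value outside its range is refused whole. The fingers move at their own pace and stop on an object; FORCE is the grip in N (left out, the last holds). Time passes only in rows, so rows that repeat a pose let the fingers close. It gives the time, the measured TCP pose, the force and the opening at its end, in the units of the state.
- get_state(): the state, without advancing time (a new reading comes with each control period).
- capture(name): name is "side" or "top"; returns (picture, depth): 384x512x3 uint8, red, green, blue; 384x512 float32, m along the optical axis (not along the pixel's ray), 0 where there is no reading.
- camera_params(name): a dict with "intrinsics" (3x3 intrinsics, pixels), "view" (4x4, takes a point from world to camera coordinates). Camera axes: x right, y down, z forward; pixel columns grow to the right and rows downward; lengths in m; the calibration is good to about 2 mm. A picture is of the moment at which its call begins. camera_params takes no time and is no camera call.
- job_done(): hands the job in, once; it reports no verdict.
The state is a dict: "clock": time; "joint_pos": joint angles; "dq": joint speeds; "joint_torque": joint torques, N m; "tool_pos": TCP position; "ee_rot": TCP orientation; "contact_force": force on the tool from outside, world axes, zero at the start; "torque": the same for the moment, N m; "finger_gap": finger opening in m.
Only numpy, scipy, OpenCV 4.12 (cv2) and the standard library are available. Lean on these libraries where they do the work, as an engineer would, in place of code of your own. Each camera call takes 0.05 s, during which the arm holds its last target. There are 200 camera calls.

## Task

Check the return spring in the spring tester on the bench: set the dark steel dapping block upright on the middle of the tester's round pan, let go and let the spring sink under its weight. Then push the round gauge button beside the pan straight down until its top is level with the top of the loaded pan, and leave the block standing on the pan.

Things in the scene. Friction and masses are not known exactly. Their poses are not given: they have to be found in the camera images.
- block_center (a point): The test weight: a dark grey steel dapping block, a 46 mm cube with round hollows in its top, mass 0.41 to 0.99 kg from run to run. Point: its centre, 23 mm above its underside; z up, x and y square to its sides. It stands on the bench near other blocks (flat steel bench block 67 x 67 x 20 mm, dark green wax block 37 x 53 x 24 mm).
- pan_top (a point): The tester's pan: a flat round steel plate, no rim, 80 mm across, 4 mm thick, on an upright coil spring. Point: centre of its top face; z up, -y toward the gauge button. Unloaded its top is 140 mm above the bench. It moves straight down without tilting: 1 N preload, then 0.16 N per mm, damped (2 s to settle). Under the block it sinks 18 to 55 mm, by the block's mass; travel 60 mm.
- gauge_top (a point): The gauge button: a flat round steel knob 32 mm across, 7 mm thick, on a slim rod 100 mm from the pan's centre on its -y side. Point: centre of its top face. It starts 150 to 160 mm above the bench, slides straight down under about 3 N, stays by friction where it is left, lowest 82 mm; pushed too far, it can be gripped by its edge and drawn up.
- tester: The spring tester, fixed to the bench: a grey base 92 x 186 mm (x, y), 20 mm high, carrying the pan on its spring and the gauge button. Origin: on the bench straight below the pan's centre; z up, -y toward the gauge button. A steel pointer 12 mm wide, flush with the pan's top, runs from the pan toward the button and ends 76 mm from the pan's centre.
There are look-alikes about, which are no part of the job. There is more than one size of the part that bears block_center; the job needs the middle-sized.

How it is judged:
At the end, for the whole second after the job is handed in: The dapping block stands upright (within 10 degrees) on the pan, its centre within 20 mm of the pan's centre, the spring carries it, and the top of the gauge button is within 7 mm above or below the level of the pan's top (horizontal distance between block_center and pan_top below 0.02 m and z of block_center in the frame of pan_top between 0.018 and 0.028 m and angle between block_center's own z axis and vertical below 0.17 rad and height (world z) of pan_top below 0.132 m and z of gauge_top in the frame of pan_top between -0.007 and 0.007 m); the robot touches nothing.
It also fails if it takes over 48 s, if anything falls off the work surface, if the arm or the gripper's body presses on something with over 40 N, if the wrist force passes 120 N, or if a joint passes its speed limit or range.

## Working session

There is one attempt and no reset: what is moved stays moved. The work goes in short steps, Python scripts to look and compute and a shell command to move; the robot and the scene stay as the last step left them, time stands still between calls to the robot, and variables do not carry over. Pictures are saved under pics/ and viewed, about 8 in all and at most 12, crops included, and the job is handed in when it is done.

```bash
mkdir -p pics; cat > h.py <<'E'
from bench import *
import numpy as np, cv2
def shot(name,tag):
    im,d=capture(name); cv2.imwrite(f'pics/{tag}.png',im[:,:,::-1]); np.save(f'pics/{tag}.npy',d); return im,d
def cloud(name,d):
    p=camera_params(name);K=np.array(p['intrinsics']);V=np.array(p['view'])
    v,u=np.indices(d.shape); P=np.stack([(u-K[0,2])/K[0,0]*d,(v-K[1,2])/K[1,1]*d,d],-1)
    W=(P-V[:3,3])@V[:3,:3]; W[d==0]=np.nan; return W
E
python3 - <<'E'
from h import *
s=get_state();print(s)
for n in('top','side'):
    im,d=shot(n,n+'0');print(camera_params(n))
a=cv2.imread('pics/top0.png');b=cv2.imread('pics/side0.png')
E
```

```text
{'clock': 0.0, 'joint_pos': array([ 1.0843161 ,  0.60017405, -0.00254002,  1.60015543,  0.00182122,
        0.94287344, -0.07979363]), 'dq': array([-2.38111945e-03, -4.30851963e-04, -5.45137924e-04,  5.52215016e-04,
        1.03131084e-03, -1.32198787e-05,  2.01334145e-03]), 'joint_torque': array([-1.30561252e-04, -7.76447868e+01,  1.56468596e+00, -2.58007175e+01,
        1.22036878e-02,  9.10400937e-03,  8.67440178e-06]), 'tool_pos': array([ 0.28863128, -0.66454535,  0.23037253]), 'ee_rot': array([[ 9.17178559e-01,  3.98475679e-01, -7.89393306e-04],
       [ 3.98476427e-01, -9.17177504e-01,  1.40141643e-03],
       [-1.65583419e-04, -1.59990372e-03, -9.99998706e-01]]), 'contact_force': array([-0.28327217, -0.59032009,  1.05384614]), 'torque': array([-0.00371342, -0.03083781, -0.04760159]), 'finger_gap': 0.08531781046468344}
{'intrinsics': array([[472.42332012,   0.        , 255.59811304],
       [  0.        , 472.42332012, 197.43970347],
       [  0.        ,   0.        ,   1.        ]]), 'view': array([[-0.01870292, -0.99962676, -0.01991355,  0.18494004],
       [-0.98262505,  0.02205599, -0.1842866 ,  0.52646252],
       [ 0.18465703,  0.01612086, -0.9826708 ,  1.23367758],
       [ 0.        ,  0.        ,  0.        ,  1.        ]])}
{'intrinsics': array([[398.82594158,   0.        , 254.02395538],
       [  0.        , 398.82594158, 195.89307876],
       [  0.        ,   0.        ,   1.        ]]), 'view': array([[ 0.99613822, -0.08349445,  0.02715371, -0.53661495],
       [-0.00358768, -0.34772239, -0.93759067,  0.17495446],
       [ 0.08772557,  0.93387248, -0.34667911,  0.77182892],
       [ 0.        ,  0.        ,  0.        ,  1.        ]])}
```

View pics/top0.png

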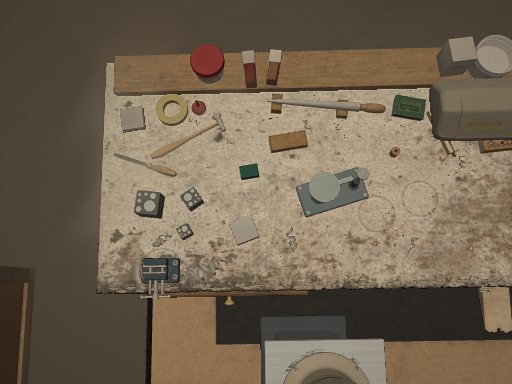

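View pics/side0.png

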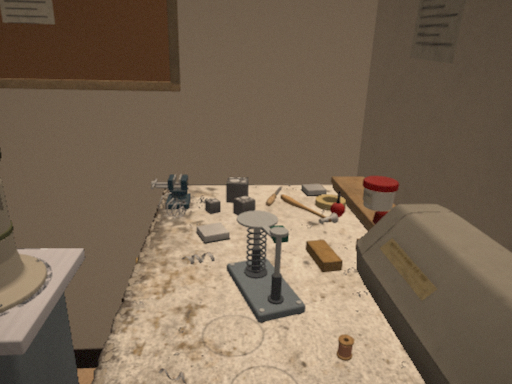

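The top view shows three dapping blocks: large (150,204), middle (191,198) and small (184,231). The pan is at (324,187) and the gauge button near (360,175). The side view agrees, with the pan at (257,220) and the button at (279,231).

```bash
python3 - <<'E'
from h import *
d=np.load('pics/top0.npy');W=cloud('top',d);im=cv2.imread('pics/top0.png')
def roi(n,u0,u1,v0,v1,z0,z1):
    w=W[v0:v1,u0:u1]; m=(w[...,2]>z0)&(w[...,2]<z1); q=w[m]
    r=cv2.minAreaRect((q[:,:2]*1000).astype(np.float32)); print(n,len(q),'med z',np.median(q[:,2]).round(4),'mean',q.mean(0).round(4),'rect',np.round(r[0],1),np.round(r[1],1),round(r[2],1))
roi('big',125,172,180,225,.02,.2)
roi('mid',172,212,178,216,.033,.07)
roi('midall',172,212,178,216,.015,.07)
roi('small',172,200,219,245,.01,.07)
roi('pan',300,345,165,208,.13,.15)
roi('gauge',345,380,160,195,.143,.17)
roi('base',285,380,160,225,.012,.03)
roi('base+all',285,380,160,225,.012,.3)
D=np.load('pics/side0.npy');W=cloud('side',D)
roi('S pan',230,285,205,235,.13,.15)
roi('S gauge',265,295,222,242,.143,.17)
roi('S mid',232,258,192,216,.035,.07)
roi('S midall',232,258,192,216,.01,.07)
a=cv2.resize(im[150:250,120:220],None,fx=4,fy=4,interpolation=cv2.INTER_CUBIC);b=cv2.resize(im[150:250,285:385],None,fx=4,fy=4,interpolation=cv2.INTER_CUBIC)
cv2.imwrite('pics/crop.png',np.hstack([a,b]))
E
```

```text
big 676 med z 0.0635 mean [0.5185 0.4645 0.06  ] rect [521.1 468.4] [66.3 65. ] 82.5
mid 291 med z 0.0454 mean [0.5341 0.3514 0.0451] rect [534.9 351.9] [47.5 45.2] 33.4
midall 315 med z 0.0451 mean [0.5328 0.3505 0.0434] rect [534.9 351.9] [47.5 45.2] 33.4
small 172 med z 0.0327 mean [0.4447 0.3715 0.0316] rect [446.2 373. ] [34.6 33.9] 28.4
pan 784 med z 0.1395 mean [ 0.5383 -0.0024  0.1395] rect [537.7  -2.4] [82.3 79.6] 65.7
gauge 127 med z 0.159 mean [ 0.5653 -0.096   0.1589] rect [560.7 -92.4] [30.2 44.6] 52.5
base 1350 med z 0.0195 mean [ 0.5392 -0.04    0.0196] rect [548.9 -38.2] [ 93.  186.6] 16.1
base+all 2361 med z 0.0229 mean [ 0.5411 -0.0322  0.0701] rect [548.9 -38.2] [ 93.  186.6] 16.1
S pan 627 med z 0.1402 mean [ 0.5416 -0.0083  0.1401] rect [548.7  -8.8] [80.7 99.4] 46.2
S gauge 183 med z 0.1588 mean [ 0.5683 -0.1013  0.1573] rect [569. -98.] [30.8 30.3] 53.4
S mid 184 med z 0.0454 mean [0.5387 0.3494 0.0433] rect [533.7 380.9] [ 56.9 119.8] 11.4
S midall 399 med z 0.0335 mean [0.5361 0.3602 0.0335] rect [536.1 399.6] [ 59.7 157.9] 4.8
```

View pics/crop.png

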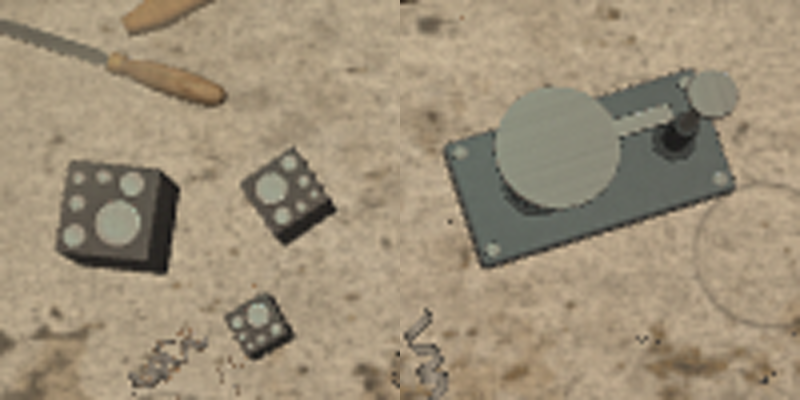

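```bash
cat >> h.py <<'E'
from scipy.spatial.transform import Rotation as Ro
def go(x,y,z,yaw):  # jaws (tool y) at azimuth yaw deg, tool down
    s=get_state();R=np.array(s['ee_rot']);c,n=np.cos(np.radians(yaw)),np.sin(np.radians(yaw))
    T=np.array([[-n,c,0],[c,n,0],[0,0,-1.]])
    print('turn',Ro.from_matrix(R.T@T).as_rotvec(degrees=True).round(1),'shift',(R.T@(np.array([x,y,z])-s['tool_pos'])).round(4))
E
python3 -c "
from h import *
import bench
print(grip_point_offset);go(.535,.352,.15,33.4)"; ls; python3 -m inch 2>&1 | head -20
```

```text
0.0187
turn [ -0.1  -0.1 -99.9] shift [ 0.631  -0.8341  0.0816]
h.py
pics
invalid input
```

```bash
python3 -m inch '[[[0,0,-68],[0.25,-0.32,0],-1],[[0,0,-68],[0.25,-0.32,0],-1],[[0,0,-68],[0.25,-0.32,0],-1],[[0,0,-68],[0.25,-0.32,0],-1],[[0,0,-68],[0.25,-0.32,0],-1],[[0,0,-68],[0.25,-0.32,0],-1],[[0,0,-68],[0.25,-0.32,0],-1],[[0,0,-68],[0.25,-0.32,0],-1]]' 60; python3 -c "
from h import *
go(.535,.352,.15,33.4)"
```

```text
clock: 0.9
tool_pos: [0.3888, -0.2758, 0.2309]
ee_rot: [[-0.032, 0.999, -0.001], [0.999, 0.032, 0.001], [0.001, -0.001, -1.0]]
contact_force: [1.1, -0.3, -0.4]
finger_gap: 0.0857
turn [ -0.   -0.1 -31.6] shift [0.6228 0.166  0.0815]
```

```bash
python3 -m inch '[[[0,0,-31.6],[0.62,0.166,0],-1],[[0,0,-31.6],[0.62,0.166,0],-1],[[0,0,-31.6],[0.62,0.166,0],-1],[[0,0,-31.6],[0.62,0.166,0],-1],[[0,0,-31.6],[0.62,0.166,0],-1],[[0,0,-31.6],[0.62,0.166,0],-1],[[0,0,-31.6],[0.62,0.166,0],-1],[[0,0,-31.6],[0.62,0.166,0],-1]]'; python3 -c "
from h import *
go(.535,.352,.12,33.4)"
```

```text
clock: 1.7
tool_pos: [0.4798, 0.1137, 0.2312]
ee_rot: [[-0.55, 0.835, -0.001], [0.835, 0.55, 0.001], [0.001, -0.0, -1.0]]
contact_force: [1.1, -0.7, -0.5]
finger_gap: 0.0855
turn [-0.  -0.1 -0. ] shift [0.1684 0.1773 0.1113]
```

```bash
python3 -m inch '[[[0,0,0],[0.168,0.177,0.11],-1],[[0,0,0],[0.168,0.177,0.11],-1],[[0,0,0],[0.168,0.177,0.11],-1],[[0,0,0],[0.168,0.177,0.11],-1],[[0,0,0],[0.168,0.177,0.11],-1],[[0,0,0],[0.168,0.177,0.11],-1],[[0,0,0],[0.168,0.177,0.11],-1],[[0,0,0],[0.168,0.177,0.11],-1]]'; python3 - <<'E'
from h import *
go(.535,.352,.012,33.4)
a,_=shot('top','t1');b,_=shot('side','s1')
a=cv2.resize(a[150:250,140:240],(500,500));b=cv2.resize(b[140:240,200:300],(500,500))
cv2.imwrite('pics/c1.png',cv2.resize(np.hstack([a,b]),(800,400))[:,:,::-1])
E
```

```text
clock: 2.5
tool_pos: [0.5346, 0.3504, 0.121]
ee_rot: [[-0.551, 0.835, -0.002], [0.835, 0.551, -0.001], [0.0, -0.002, -1.0]]
contact_force: [-1.3, -0.7, 0.1]
finger_gap: 0.0855
turn [-0.1 -0.   0. ] shift [0.001  0.0014 0.109 ]
```

View pics/c1.png

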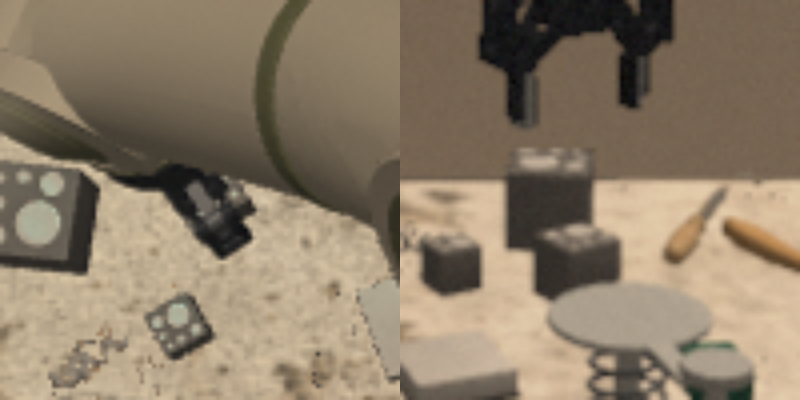

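The open fingers sit above the middle block, which is at crop (578,255) in the side half. Next is the descent and grip.

```bash
python3 -m inch '[[[0,0,0],[0.001,0.001,0.05],-1],[[0,0,0],[0.001,0.001,0.09],-1],[[0,0,0],[0.001,0.001,0.11],-1],[[0,0,0],[0.001,0.001,0.11],-1],[[0,0,0],[0.001,0.001,0.11],1],[[0,0,0],[0.001,0.001,0.11],1],[[0,0,0],[0.001,0.001,0.11],1],[[0,0,0],[0.001,0.001,0.11],1]]' 60;python3 -m inch '[[[0,0,0],[0,0,0],1],[[0,0,0],[0,0,0],1],[[0,0,0],[0,0,0],1],[[0,0,0],[0,0,-0.04],1],[[0,0,0],[0,0,-0.09],1],[[0,0,0],[0,0,-0.14],1],[[0,0,0],[0,0,-0.19],1],[[0,0,0],[0,0,-0.22],1]]'; python3 -c "
from h import *
go(.538,-.0025,.23,0)"
```

```text
clock: 3.4
tool_pos: [0.5368, 0.3512, 0.014]
ee_rot: [[-0.548, 0.836, 0.002], [0.836, 0.548, 0.001], [-0.0, 0.003, -1.0]]
contact_force: [-0.3, -1.4, 7.6]
finger_gap: 0.0456
clock: 4.2
tool_pos: [0.5364, 0.3514, 0.2376]
ee_rot: [[-0.549, 0.836, 0.005], [0.836, 0.549, 0.003], [-0.0, 0.005, -1.0]]
contact_force: [0.4, 0.2, -9.6]
finger_gap: 0.0451
turn [ 0.3 -0.1 33.3] shift [-0.2968 -0.1928  0.0065]
```

```bash
python3 -m inch '[[[0,0,5],[-0.025,-0.016,0],1],[[0,0,10],[-0.06,-0.039,0],1],[[0,0,15],[-0.1,-0.065,0],1],[[0,0,20],[-0.14,-0.091,0],1],[[0,0,25],[-0.18,-0.117,0],1],[[0,0,29],[-0.22,-0.143,0],1],[[0,0,33],[-0.26,-0.169,0],1],[[0.3,0,33.3],[-0.285,-0.185,0],1]]';python3 - <<'E'
from h import *
go(.538,-.0025,.157,0)
b,d=shot('side','s2')
cv2.imwrite('pics/c2.png',cv2.resize(b[120:300,180:360],(600,600))[:,:,::-1])
E
```

```text
clock: 5.0
tool_pos: [0.5365, 0.0072, 0.236]
ee_rot: [[0.006, 1.0, -0.003], [1.0, -0.006, -0.001], [-0.001, -0.003, -1.0]]
contact_force: [0.8, -0.3, -8.9]
finger_gap: 0.045
turn [-0.2  0.  -0.3] shift [-0.0096  0.0017  0.079 ]
```

View pics/c2.png

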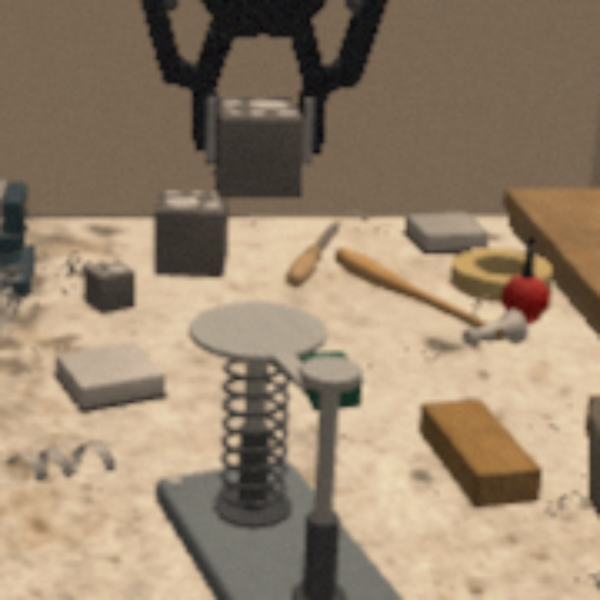

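The block hangs upright in the grip above the pan. I'll measure its underside and centre relative to the TCP.

```bash
python3 - <<'E'
from h import *
W=cloud('side',np.load('pics/s2.npy'));w=W[148:182,243:273]
m=(w[...,2]>.19)&(np.abs(w[...,0]-.537)<.02)&(np.abs(w[...,1])<.06);q=w[m]
f=q[q[:,1]<-.01]
print(len(q),'z',np.percentile(q[:,2],[0,2,50,98,100]).round(4),'y front',np.percentile(q[:,1],[2,30,98]).round(4))
e=w[(w[...,2]>.19)&(np.abs(w[...,1])<.06)];print('x',np.percentile(e[:,0],[0,3,97,100]).round(4))
E
```

```text
650 z [0.2234 0.2247 0.2524 0.2691 0.2698] y front [-0.0159 -0.0141  0.028 ]
x [0.5109 0.5129 0.563  0.5654]
```

```bash
python3 -m inch '[[[0,0,0],[-0.01,0.002,0.02],1],[[0,0,0],[-0.01,0.002,0.05],1],[[0,0,0],[-0.01,0.002,0.07],1],[[0,0,0],[-0.01,0.002,0.084],1],[[0,0,0],[-0.01,0.002,0.084],1],[[0,0,0],[-0.01,0.002,0.084],1]]';python3 - <<'E'
from h import *
b,d=shot('side','s3')
cv2.imwrite('pics/c3.png',cv2.resize(b[140:260,200:320],(500,500))[:,:,::-1])
E
```

```text
clock: 5.65
tool_pos: [0.5379, -0.0075, 0.1518]
ee_rot: [[0.008, 1.0, -0.005], [1.0, -0.008, -0.004], [-0.004, -0.005, -1.0]]
contact_force: [0.1, 0.4, -7.3]
finger_gap: 0.0449
```

View pics/c3.png

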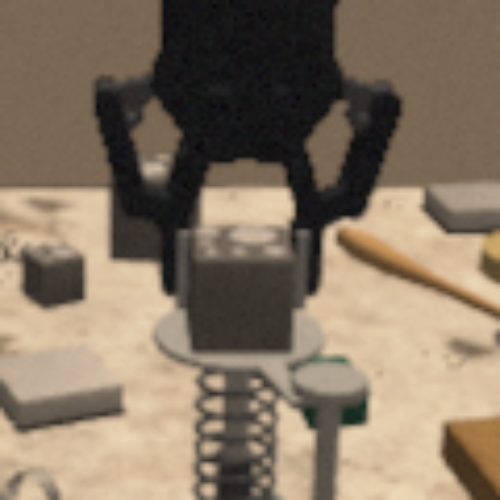

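The block stands on the pan, with its underside at crop (243,350). I'll follow the spring down 14 mm, release, and go straight up.

```bash
python3 -m inch '[[[0,0,0],[0.003,0,0.005],1],[[0,0,0],[0.003,0,0.01],1],[[0,0,0],[0.003,0,0.014],1],[[0,0,0],[0.003,0,0.014],1],[[0,0,0],[0.003,0,0.014],0.2],[[0,0,0],[0.003,0,0.014],-1],[[0,0,0],[0.003,0,0.014],-1],[[0,0,0],[0.003,0,0.014],-1]]'; python3 -m inch '[[[0,0,0],[0,0,0],-1],[[0,0,0],[0,0,0],-1],[[0,0,0],[0,0,0],-1],[[0,0,0],[0,0,-0.03],-1],[[0,0,0],[0,0,-0.08],-1],[[0,0,0],[0,0,-0.12],-1],[[0,0,0],[0,0,-0.12],-1],[[0,0,0],[0,0,-0.12],-1]]'; python3 - <<'E'
from h import *
go(.566,-.0985,.26,0)
E
```

```text
clock: 6.5
tool_pos: [0.5383, -0.0047, 0.1385]
ee_rot: [[0.009, 1.0, -0.003], [1.0, -0.009, -0.004], [-0.004, -0.003, -1.0]]
contact_force: [0.2, -0.1, 0.2]
finger_gap: 0.0848
clock: 7.3
tool_pos: [0.539, -0.0044, 0.2594]
ee_rot: [[0.009, 1.0, -0.001], [1.0, -0.009, -0.004], [-0.004, -0.001, -1.0]]
contact_force: [-0.1, -0.2, -0.9]
finger_gap: 0.0855
turn [-0.1  0.2 -0.5] shift [-0.0939  0.0279 -0.0002]
```

```bash
python3 -m inch '[[[0,0,0],[-0.04,0.012,0],-1],[[0,0,0],[-0.094,0.028,0],1],[[0,0,0],[-0.094,0.028,0],1],[[0,0,0],[-0.094,0.028,0],1],[[0,0,0],[-0.094,0.028,0],1],[[0,0,0],[-0.094,0.028,0],1],[[0,0,0],[-0.094,0.028,0],1],[[0,0,0],[-0.094,0.028,0],1]]'; python3 -m inch '[[[0,0,0],[0,0,0],1],[[0,0,0],[0,0,0],1],[[0,0,0],[0,0,0],1],[[0,0,0],[0,0,0],1],[[0,0,0],[0,0,0],1],[[0,0,0],[0,0,0],1],[[0,0,0],[0,0,0],1],[[0,0,0],[0,0,0],1]]';python3 - <<'E'
from h import *
go(.566,-.0985,.165,0)
b,d=shot('side','s4');np.save('pics/s4.npy',d)
cv2.imwrite('pics/c4.png',cv2.resize(b[140:320,200:340],(560,720))[:600,:,::-1])
E
```

```text
clock: 8.1
tool_pos: [0.5661, -0.0977, 0.2599]
ee_rot: [[0.007, 1.0, -0.001], [1.0, -0.007, -0.004], [-0.004, -0.001, -1.0]]
contact_force: [0.3, -0.5, 0.2]
finger_gap: 0.0001
clock: 8.9
tool_pos: [0.566, -0.0977, 0.2599]
ee_rot: [[0.008, 1.0, -0.001], [1.0, -0.008, -0.004], [-0.004, -0.001, -1.0]]
contact_force: [-0.4, 0.0, -0.7]
finger_gap: 0.0
turn [-0.1  0.2 -0.4] shift [-0.0004  0.0001  0.0949]
```

View pics/c4.png

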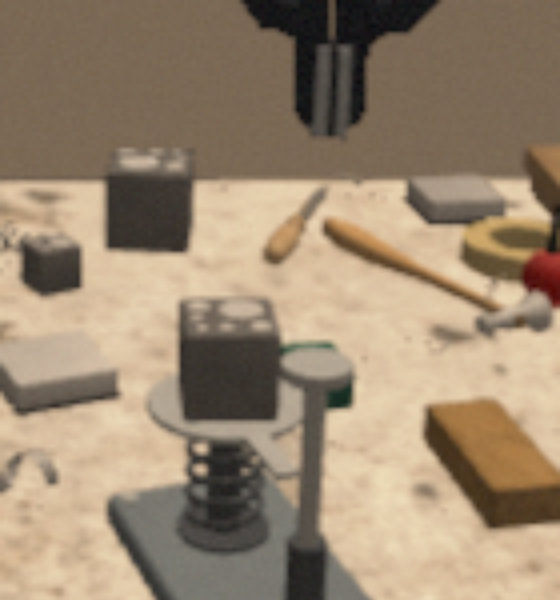

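The block stands upright on the sunken pan. The shut fingers hang above the button, at crop (330,130) and (317,365).

```bash
cat > m.py <<'E'
from h import *
def meas(d):
    W=cloud('side',d);P=W.reshape(-1,3)
    b=P[(np.hypot(P[:,0]-.538,P[:,1]+.004)<.02)&(P[:,2]>.08)&(P[:,2]<.19)]
    h,e=np.histogram(b[:,2],np.arange(.08,.2,.002));print('block top',np.percentile(b[:,2],[80,95]).round(4))
    r=np.hypot(P[:,0]-.538,P[:,1]+.004)
    p=P[(r>.034)&(r<.039)&(P[:,2]>.06)&(P[:,2]<.14)];p=p[(p[:,0]<.52)];print('pan',len(p),np.percentile(p[:,2],[20,50,80]).round(4))
    q=P[(np.hypot(P[:,0]-.566,P[:,1]+.0985)<.012)&(P[:,2]>.07)&(P[:,2]<.2)]
    print('gauge',len(q),np.percentile(q[:,2],[50,80,90,97]).round(4))
if __name__=='__main__':
    meas(np.load('pics/s4.npy'));_,d=capture('side');meas(d)
E
python3 m.py
```

```text
block top [0.1404 0.1408]
pan 32 [0.0921 0.0933 0.0939]
gauge 329 [0.1208 0.1584 0.1593 0.1598]
block top [0.1404 0.1409]
pan 27 [0.0922 0.0929 0.0933]
gauge 335 [0.1201 0.1586 0.1593 0.16  ]
```

```bash
python3 -m inch '[[[0,0,0],[0,0,0.04],1],[[0,0,0],[0,0,0.08],1],[[0,0,0],[0,0,0.095],1],[[0,0,0],[0,0,0.11],1],[[0,0,0],[0,0,0.125],1],[[0,0,0],[0,0,0.14],1],[[0,0,0],[0,0,0.155],1],[[0,0,0],[0,0,0.16],1]]'; python3 m.py
```

```text
clock: 9.8
tool_pos: [0.5653, -0.0982, 0.0988]
ee_rot: [[0.007, 1.0, -0.003], [1.0, -0.007, -0.004], [-0.004, -0.003, -1.0]]
contact_force: [-1.1, 0.2, 3.7]
finger_gap: -0.0
block top [0.1404 0.1408]
pan 32 [0.0921 0.0933 0.0939]
gauge 329 [0.1208 0.1584 0.1593 0.1598]
block top [0.1404 0.1406]
pan 31 [0.0919 0.0932 0.0939]
gauge 487 [0.1247 0.1639 0.1872 0.1963]
```

Contact at 3.7 N. Now 5 mm more, then retreat.

```bash
python3 -m inch '[[[0,0,0],[0,0,0.005],1],[[0,0,0],[0,0,0.005],1],[[0,0,0],[0,0,0.005],1]]'; python3 -m inch '[[[0,0,0],[0,0,-0.04],1],[[0,0,0],[0,0,-0.08],1],[[0,0,0],[0,0,-0.12],1],[[0,0,0],[0,0,-0.16],1],[[0,0,0],[0,0,-0.16],1],[[0,0,0],[0,0,-0.16],1]]';python3 - <<'E'
from m import *
b,d=shot('side','s5');meas(d)
W=cloud('side',d);P=W.reshape(-1,3)
q=P[(np.hypot(P[:,0]-.566,P[:,1]+.0985)<.013)&(P[:,2]>.06)&(P[:,2]<.14)];print(len(q),np.percentile(q[:,2],[20,50,70,80,90,97]).round(4))
cv2.imwrite('pics/c5.png',cv2.resize(b[140:320,200:340],(560,720))[:600,:,::-1])
E
```

```text
clock: 10.15
tool_pos: [0.5656, -0.0983, 0.094]
ee_rot: [[0.007, 1.0, -0.002], [1.0, -0.007, -0.004], [-0.004, -0.002, -1.0]]
contact_force: [-0.3, -0.2, -0.2]
finger_gap: 0.0001
clock: 10.75
tool_pos: [0.5663, -0.0979, 0.2552]
ee_rot: [[0.008, 1.0, 0.0], [1.0, -0.008, -0.004], [-0.004, 0.0, -1.0]]
contact_force: [-0.7, 0.8, -0.1]
finger_gap: -0.0001
block top [0.1404 0.1409]
pan 34 [0.0918 0.0931 0.0939]
gauge 141 [0.0926 0.0937 0.0941 0.0945]
207 [0.0692 0.0882 0.0931 0.0934 0.0939 0.0943]
```

View pics/c5.png

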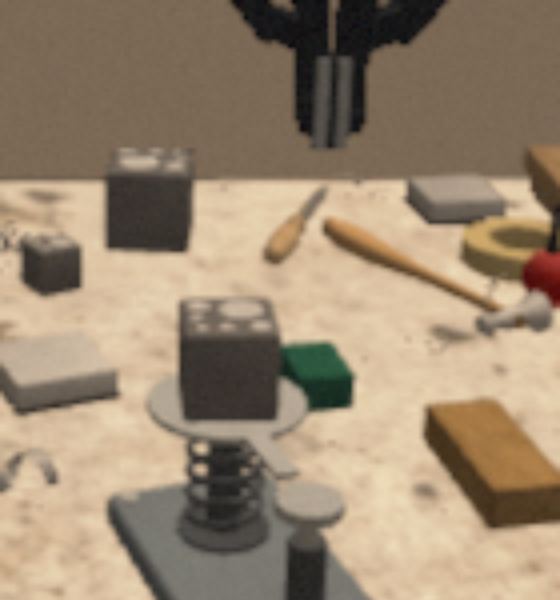

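The button top is at crop (310,500), level with the pointer at (280,465). Both tops measure about 0.094 m, the block is upright, and the arm is clear.

```bash
python3 -c "
from bench import *
print(job_done())"
```

```text
the job is handed in; nothing more can be done
None
```

I set the middle-sized dapping block on the pan and released it. The spring sank about 46 mm. I then pushed the gauge button down with the shut fingers, backed the arm off and handed the job in at about 11 s.

The last depth check put the pan top at about 0.093–0.0945 m and the button top at about 0.094 m, so the two are within about 1 mm (7 mm allowed). The block looks upright. Its centre is a few mm from the pan's by estimate, against the 20 mm allowed. I did not measure that again after release. The arm was clear, with the wrist reading close to zero.

One disagreement: the wrist force suggested a block weight of about 9–9.6 N, but the sink implies about 8.4 N. I went by the depth images.

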